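# Put the cheese service away on its stand

### The job

Put the cheese service away: take the wooden cover off the stand's plinth, pile all the slates lying on the counter squarely on the plinth with their edges flush with it, and put the cover back flush on top of the pile. Pick the cheese knife (the one with the long straight blade) out of the cutlery bin and slide it fully home, blade first, into the stand's sleeve. Leave the other cutlery in the bin and do not disturb the mug, jar and bowl.

Things in the scene. Friction and masses are not known exactly. Their poses are not given: they have to be found in the camera images.
- slate1: one of up to five identical rectangular serving slates, dark grey stone, 100 x 56 x 10 mm (its x, y, z), about 150 g, lying flat on the counter, either face up; origin: its middle (5 mm above its underside). Three to five of them are there at a start, the others are absent (None).
- slate2: one of up to five identical rectangular serving slates, dark grey stone, 100 x 56 x 10 mm (its x, y, z), about 150 g, lying flat on the counter, either face up; origin: its middle (5 mm above its underside). Three to five of them are there at a start, the others are absent (None).
- slate3: one of up to five identical rectangular serving slates, dark grey stone, 100 x 56 x 10 mm (its x, y, z), about 150 g, lying flat on the counter, either face up; origin: its middle (5 mm above its underside). Three to five of them are there at a start, the others are absent (None).
- slate4: one of up to five identical rectangular serving slates, dark grey stone, 100 x 56 x 10 mm (its x, y, z), about 150 g, lying flat on the counter, either face up; origin: its middle (5 mm above its underside). Three to five of them are there at a start, the others are absent (None).
- slate5: one of up to five identical rectangular serving slates, dark grey stone, 100 x 56 x 10 mm (its x, y, z), about 150 g, lying flat on the counter, either face up; origin: its middle (5 mm above its underside). Three to five of them are there at a start, the others are absent (None).
- cover: wooden cover plate, 100 x 56 x 10 mm, with an upright bar handle on its top centre (50 mm along x, 16 mm along y, 28 mm tall, so 38 mm above the underside); at the start it sits on the empty plinth of the stand. Origin: centre of its underside; x along its length, z up.
- stand: fixed wooden storage stand: base board 190 x 180 x 12 mm (x, y, z) with a raised dark plinth (100 x 56 mm, 10 mm high, centred at x 0, y -45 mm) and a dark flat knife sleeve (x from 10 to 90 mm, 40 mm wide, 18 mm high above the board, centred at y +50 mm, its mouth facing -x). Origin: centre of the underside; x points along the sleeve from its mouth inwards.
- seat (a point): centre of the top face of the plinth, 22 mm above the counter; x along its 100 mm length, y along its 56 mm width, z up.
- sleeve_mouth (a point): middle of the sleeve's mouth at the level of the base board's top (12 mm above the counter); x points straight into the sleeve. The slot is 26 mm wide, its gap runs from 4 to 12 mm above the board, and it is 76 mm deep. A knife whose handle lies on the board, or up to 2 mm above it, is at the right height.
- knife: the cheese knife: dark wooden handle 90 x 14 x 16 mm (x from -45 to 45 mm) with a straight flat steel blade 70 mm long, 22 mm wide, 4 mm thick, lying flat (6 to 10 mm above the underside; narrowed to 13 mm at its last 10 mm). Starts in the bin among other cutlery with the same handle. Origin: centre of the handle's underside; x towards the blade tip; centre of mass about 15 mm ahead of the origin.
- knife_shoulder (a point): end of the knife's handle where the blade begins, on the level of the handle's underside (45 mm ahead of the knife's origin); it meets the sleeve's mouth when the knife is home.
- knife_tip (a point): tip of the knife's blade, 115 mm ahead of the knife's origin and 8 mm above the underside.
- bin: fixed open wooden cutlery bin, 225 x 210 x 40 mm (x, y, z), walls and floor 6 mm thick, holding the knife, fork, spoon and shovel side by side; origin: centre of its underside.
- fork: two-pronged cheese fork with the same 90 x 14 x 16 mm wooden handle; stays in the bin. Origin: centre of the handle's underside; x towards the prongs, which end 115 mm ahead and are 24 mm over all.
- spoon: small spoon, same handle, with a round 32 mm steel bowl ending 110 mm ahead of the origin; stays in the bin. Origin: centre of the handle's underside.
- shovel: small flat cheese shovel, same handle, with a square 30 x 30 mm steel end, ending 95 mm ahead of the origin; stays in the bin. Origin: centre of the handle's underside.
- mug: white mug, 80 mm across, 90 mm high, a bystander; origin: centre of its underside.
- jar: glass jar with a wooden cap, 84 mm across, 120 mm high, a bystander; origin: centre of its underside.
- bowl: small blue bowl, 110 mm across, 45 mm high, a bystander; origin: centre of its underside.
Not all that is in view belongs to the job. Leave any green or yellow look-alike of the slate1 alone.

How it is judged (in metres and radians):
At the end, for the whole second after the job is handed in: All slates lie flat in one pile on the plinth, the cover flat on top, each within 7 mm (each way) and 0.1 rad of the plinth's outline; knife in the sleeve, handle end within 7 mm of the mouth, 0.1 rad; fork, spoon and shovel in the bin; all at rest (x of slate1 in the frame of seat between -0.007 and 0.007 m and y of slate1 in the frame of seat between -0.007 and 0.007 m and angle between the x axis of each of slate1, slate2, slate3, slate4, slate5, cover and the x axis of seat, either way round below 0.1 rad and angle between the z axis of each of slate1, slate2, slate3, slate4, slate5 and the z axis of seat, either way round below 0.05 rad and linear speed of each of slate1, slate2, slate3, slate4, slate5, cover, knife below 0.02 m/s and z of slate1 in the frame of seat between 0.002 and 0.048 m and x of slate2 in the frame of seat between -0.007 and 0.007 m and y of slate2 in the frame of seat between -0.007 and 0.007 m and z of slate2 in the frame of seat between 0.002 and 0.048 m and x of slate3 in the frame of seat between -0.007 and 0.007 m and y of slate3 in the frame of seat between -0.007 and 0.007 m and z of slate3 in the frame of seat between 0.002 and 0.048 m and x of slate4 in the frame of seat between -0.007 and 0.007 m and y of slate4 in the frame of seat between -0.007 and 0.007 m and z of slate4 in the frame of seat between 0.002 and 0.048 m and x of slate5 in the frame of seat between -0.007 and 0.007 m and y of slate5 in the frame of seat between -0.007 and 0.007 m and z of slate5 in the frame of seat between 0.002 and 0.048 m and x of cover in the frame of seat between -0.007 and 0.007 m and y of cover in the frame of seat between -0.007 and 0.007 m and angle between cover's own z axis and vertical below 0.05 rad and z of cover in the frame of seat between 0.026 and 0.053 m and x of knife_shoulder in the frame of sleeve_mouth above -0.007 m and y of knife_shoulder in the frame of sleeve_mouth between -0.006 and 0.006 m and z of knife_shoulder in the frame of sleeve_mouth between -0.006 and 0.006 m and angle between the x axis of knife and the x axis of sleeve_mouth, either way round below 0.1 rad and x of fork in the frame of bin between -0.11 and 0.11 m and y of fork in the frame of bin between -0.1 and 0.1 m and z of each of fork, spoon, shovel in the frame of bin below 0.04 m and x of spoon in the frame of bin between -0.11 and 0.11 m and y of spoon in the frame of bin between -0.1 and 0.1 m and x of shovel in the frame of bin between -0.11 and 0.11 m and y of shovel in the frame of bin between -0.1 and 0.1 m); the robot touches nothing.
It fails at once if the mug is pushed more than 30 mm aside (distance of mug from where it was at the start of the episode above 0.03 m).
It fails at once if the jar is pushed more than 30 mm aside (distance of jar from where it was at the start of the episode above 0.03 m).
It fails at once if the bowl is pushed more than 30 mm aside (distance of bowl from where it was at the start of the episode above 0.03 m).
Of slate1, slate2, slate3, slate4, slate5 only 3 to 5 are there at a start; the rules pass over those that are not, and their reading is None.
At some moment in a run one of slate1, slate2, slate3, slate4, slate5 may be knocked a few centimetres aside while the robot is not near it.
Once in a run the grip may slacken for a moment while it holds something.
It also fails if it takes over 210 s, if anything falls off the work surface, if the arm or the gripper's body presses on something with over 40 N, if the wrist force passes 120 N, or if a joint passes its speed limit or range.

### The arm

A 7-joint arm with a two-finger parallel gripper is mounted at the origin on the work surface. World frame = base frame: x ahead of the robot, y to its left, z up, the work surface at z = 0. Lengths are in mm, angles in rad, forces in N, time in s.
With the tool pointing down it reaches from about 425 to 950 mm from the base axis. Payload 4.7 kg.
Tool frame: the origin (TCP) lies between the finger pads; the fingertips stand 19 mm ahead of it and the grasp point (between the pads) is the TCP; z points along the fingers, y is the line along which they close (so a half turn about z gives the same grasp; the last joint's range is limited). The gripper opens to 85 mm and grips with 20 to 120 N. Pads are 22 mm wide; open, the fingers measure 114 mm over their backs; the gripper's body (76 mm by 85 mm) begins 54 mm behind the grasp point. The pads swing forward as they close: fully open they stand 13 mm farther back than shut.
Start: joints at [1.106, 0.469, -0.049, 1.532, 0.024, 1.141, -0.082], TCP at [284.987, -611.906, 250.335] pointing down, gripper open.
Joint ranges: [-2.59, 2.59], [-0.33, 1.99], [-1.39, 1.29], [0.1, 2.45], [-1.04, 4.18], [0.21, 1.99], [-2.66, 2.66]. Speed limits (rad/s): [2.57, 2.57, 3.14, 3.14, 3.14, 3.14, 3.14].

### API

Orientations are given as a 3x3 rotation matrix whose columns are the frame's x, y, z axes.
In Python, from rig import env gives the robot as it stands. Calls block until the motion is done:
- env.move_ptp(position, orientation): joint-space move of the TCP to a pose.
- env.servo_line(position, attitude=None, v=150): straight line of the TCP; attitude=None keeps the orientation; v is the mean speed in mm/s.
- env.move_j(angles): joint-space move.
- env.release() and env.grasp(strength=None): open the fingers fully, or close them until they stop; strength is the grip in N (None keeps the last).
- env.hold(seconds).
- env.inverse_kinematics(position, orientation): joint angles nearest the present ones, or None.
- env.read_state(): the state.
- env.snapshot(name): name is "side" or "top" or "wrist"; returns a dict with "pixels" (384x512x3 uint8, red, green, blue), "mtx" (3x3 intrinsics, pixels), "D" ([k1, k2, p1, p2, k3] as OpenCV has them; the pictures are not rectified), "xyz" and "rotation" of the camera in the world. Camera axes: x right, y up, looking along -z (the intrinsics and any distortion apply to the point x, -y, -z); pixel columns grow to the right and rows downward; lengths in mm; the calibration is good to about 2 mm. A picture is of the moment at which its call begins. There is no depth.
A pose or a line that the arm cannot do raises env.PlanningError and nothing moves.
- env.hand_in(): hands the job in; it is judged then, once.
The state is a dict: "time_s": time; "joint_positions": joint angles; "joint_vel": joint speeds; "tau": joint torques, N m; "tcp_pos": TCP position; "eef_rot": TCP orientation; "ft_force": force on the tool from outside, world axes, zero at the start; "moment": the same for the moment, N m; "finger_gap": opening from 0.0 (shut) to 1.0 (fully open); "gripper_force": force on a finger pad.
Only numpy, scipy, OpenCV 4.12 (cv2) and the standard library are available. Lean on these libraries where they do the work, as an engineer would, in place of code of your own. Each camera call takes 0.05 s, during which the arm holds its last target. There are 200 camera calls.

## Working session

There is one attempt and no reset: what is moved stays moved. The work goes in short steps, each a Python script; the robot and the scene stay as the last script left them, time stands still between calls to the robot, and variables do not carry over. Pictures are saved under pics/ and viewed, at most 14 in all, crops included, and the job is handed in when it is done.

```bash
ls; mkdir -p pics
python3 - <<'E'
from rig import env
import cv2
for n in ["top","side"]:
    s=env.snapshot(n); cv2.imwrite(f"pics/{n}0.png",cv2.cvtColor(s["pixels"],cv2.COLOR_RGB2BGR))
    cv2.imwrite(f"pics/{n}0b.png",cv2.resize(cv2.cvtColor(s["pixels"],cv2.COLOR_RGB2BGR),(800,600),interpolation=cv2.INTER_CUBIC))
    print(n,s["mtx"],s["D"],s["xyz"],s["rotation"])
st=env.read_state(); print(st["time_s"],st["eef_rot"],st["tcp_pos"],st["finger_gap"])
E
```

```text
pics
top [[389.08082459   0.         254.26756613]
 [  0.         389.08082459 194.60956789]
 [  0.           0.           1.        ]] [-0.11503645  0.          0.          0.          0.        ] [ 352.31151544  -15.03124115 1285.06407669] [[-2.38902989e-03  9.88064469e-01 -1.54022393e-01]
 [-9.99814623e-01  5.82568225e-04  1.92452664e-02]
 [ 1.91052924e-02  1.54039819e-01  9.87879913e-01]]
side [[465.54306946   0.         254.85479997]
 [  0.         465.54306946 195.70743334]
 [  0.           0.           1.        ]] [0.05675375 0.         0.         0.         0.        ] [ 297.94222158 1263.15851639 1133.38536585] [[-0.98222522  0.1212865  -0.14325925]
 [-0.18765318 -0.61634299  0.76479252]
 [ 0.00446217  0.77808155  0.62814742]]
0.1 [[ 9.06535561e-01  4.22128702e-01 -7.97591969e-04]
 [ 4.22129450e-01 -9.06534235e-01  1.55196453e-03]
 [-6.79156506e-05 -1.74359810e-03 -9.99998478e-01]] [ 284.72995877 -611.47410649  249.36882603] 0.9992405906159946
```

View pics/top0b.png

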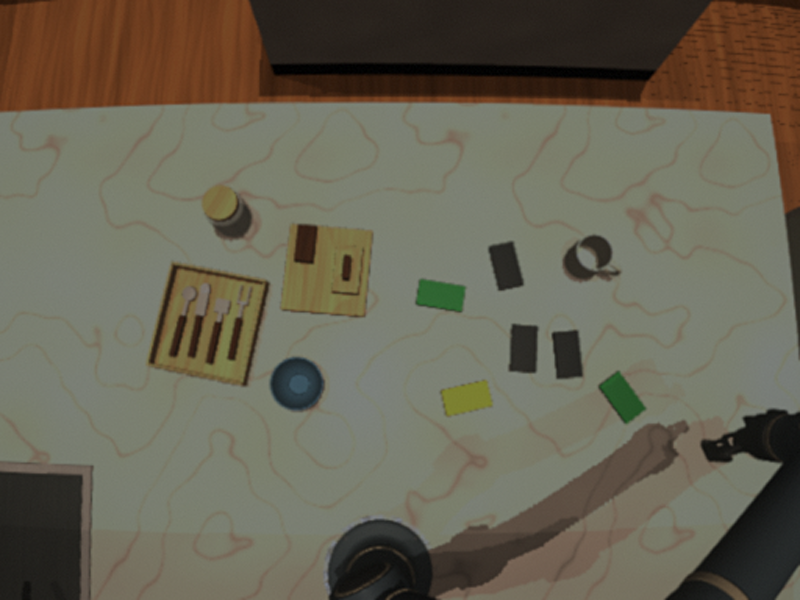

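View pics/side0b.png

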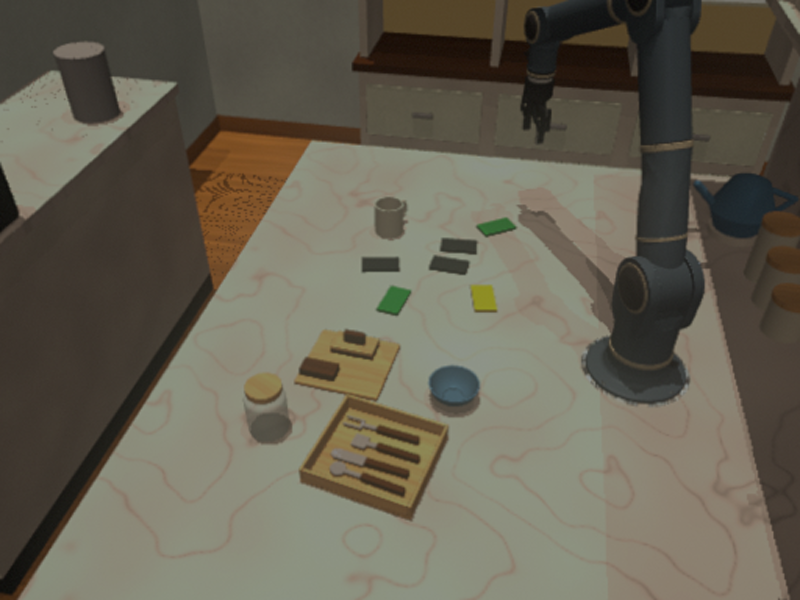

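The top view shows three dark slates at about (506,265), (524,348) and (567,354), with green and yellow decoys around them. The stand is at (327,270) with its sleeve at the upper left. The knife is the second piece of cutlery from the left, blade near (203,300). In the side view the jar, bowl and mug are all clear of these.

```bash
cat > h.py <<'E'
from rig import env
import numpy as np, cv2
def snap(n,f=None):
    s=env.snapshot(n)
    if f: cv2.imwrite(f"pics/{f}.png",cv2.resize(cv2.cvtColor(s["pixels"],cv2.COLOR_RGB2BGR),(800,600),interpolation=cv2.INTER_CUBIC))
    return s
def world(s,px,z,scale=1.0):
    "pixels (in picture enlarged by scale) -> world xy at height z"
    px=np.atleast_2d(np.array(px,float)); px=(px+.5)/scale-.5
    u=cv2.undistortPoints(px[:,None],np.array(s["mtx"]),np.array(s["D"]))[:,0]
    d=np.c_[u[:,0],-u[:,1],-np.ones(len(u))]@np.array(s["rotation"]).T
    c=np.array(s["xyz"]); return (c+d*((z-c[2])/d[:,2])[:,None])[:,:2]
def proj(s,P,scale=1.0):
    R=np.array(s["rotation"]);p=(np.atleast_2d(P)-np.array(s["xyz"]))@R
    q=cv2.projectPoints(p*[1,-1,-1],np.zeros(3),np.zeros(3),np.array(s["mtx"]),np.array(s["D"]))[0][:,0]
    return (q+.5)*scale-.5
def rect(w):
    "min area rect of world points -> centre, sides(long,short), angle of long side"
    (c,(a,b),t)=cv2.minAreaRect(w.astype(np.float32)); t=np.radians(t)
    if a<b: a,b,t=b,a,t+np.pi/2
    t=(t+np.pi/2)%np.pi-np.pi/2
    return np.array(c),(round(a,1),round(b,1)),t
def down(a):
    "tool down, tool y (closing line) along world angle a"
    y=np.array([np.cos(a),np.sin(a),0]);z=np.array([0,0,-1.]);return np.c_[np.cross(y,z),y,z]
def slates(s,z=10,thr=75):
    im=s["pixels"].astype(int); m=((im.max(2)<thr)&(im.max(2)-im.min(2)<18)).astype(np.uint8)
    out=[]
    for c in cv2.findContours(m,cv2.RETR_EXTERNAL,cv2.CHAIN_APPROX_NONE)[0]:
        if len(c)<20: continue
        r=rect(world(s,c[:,0],z))
        if 80<r[1][0]<130 and 42<r[1][1]<75: out.append(r)
    return out
E
python3 - <<'E'
from h import *
s=env.snapshot("top"); np.set_printoptions(precision=1,suppress=True)
for r in slates(s): print("slate",r[0],r[1],round(r[2],3))
k=800/512
print("stand corners z12",world(s,[(290,224),(373,231),(365,317),(282,310)],12,k))
print("cover bar",world(s,[(347,267)],60,k),"sleeve",world(s,[(306,244)],30,k))
print("bin",world(s,[(172,264),(270,280),(246,384),(149,366)],40,k))
print("knife butt,tip",world(s,[(193,356),(206,285)],16,k))
print("mug,jar,bowl",world(s,[(588,258),(232,215),(297,384)],20,k))
print(im:=s["pixels"][int(265/k),int(506/k)],s["pixels"][int(354/k),int(567/k)])
E
```

```text
slate [ 444.8 -400.1] (99.1, 57.6) 0.077
slate [ 457.1 -306.6] (100.0, 56.3) -0.072
slate [ 633.  -442.4] (96.8, 57.0) 0.79
slate [ 635.9 -273.3] (99.6, 56.1) 0.208
slate [728.2 311.9] (81.6, 53.8) -0.919
stand corners z12 [[727.1 193.2]
 [711.3  12.9]
 [523.7  29. ]
 [538.6 205. ]]
cover bar [[621.1  65.1]] sleeve [[677.7 154.8]]
bin [[632.6 437.8]
 [597.8 227.1]
 [381.8 270.5]
 [417.1 475.2]]
knife butt,tip [[440.1 390.5]
 [591.8 369.4]]
mug,jar,bowl [[ 651.7 -453.6]
 [ 745.5  319.1]
 [ 382.7  168.8]]
[41 39 35] [40 39 35]
```

```bash
cat >> h.py <<'E'
def go(x,y,z,a,line=False,v=150):
    "joint move (or line) to pose with closing line at angle a (mod pi), nearest in joint 7"
    if line: return env.servo_line([x,y,z],v=v)
    q0=np.array(env.read_state()["joint_positions"]); best=None
    for t in (a,a+np.pi):
        q=env.inverse_kinematics([x,y,z],down(t))
        if q is not None and (best is None or abs(q[6])<abs(best[0][6])): best=(np.array(q),t)
    env.move_ptp([x,y,z],down(best[1]))
E
python3 - <<'E'
from h import *
go(570,90,330,np.pi/2-.08)
s=snap("wrist","w1"); print(s["mtx"],s["D"],s["xyz"],s["rotation"],env.read_state()["time_s"],env.read_state()["tcp_pos"])
go(520,-330,330,np.pi/2)
s=snap("wrist","w2"); print(s["xyz"]); 
for r in slates(s): print(r)
E
```

```text
[[273.91967906   0.         257.10889968]
 [  0.         273.91967906 192.84181016]
 [  0.           0.           1.        ]] [-0.03640843  0.          0.          0.          0.        ] [487.99169123  95.9068213  453.34970219] [[ 8.18850008e-02 -9.42835595e-01 -3.23041618e-01]
 [ 9.96641390e-01  7.71759769e-02  2.73826108e-02]
 [-8.86247730e-04 -3.24198872e-01  9.45988534e-01]] 2.8917 [570.32143355  88.85190152 329.73451246]
[ 604.85474017 -328.67317554  453.57202001]
(array([ 447.6000061 , -398.85275269]), (99.0, 52.5), np.float64(0.06834489030821755))
(array([ 460.7166748 , -305.83016968]), (99.4, 54.0), np.float64(-0.0775279482835689))
```

View pics/w1.png

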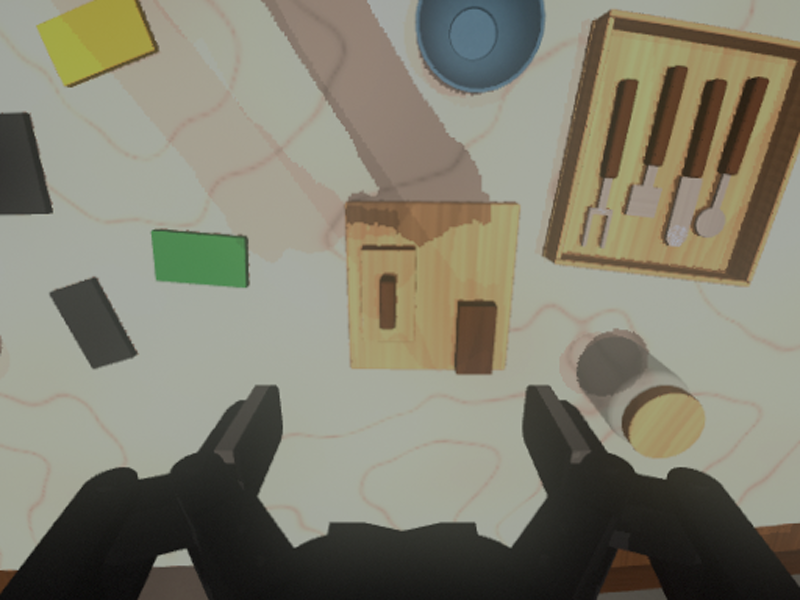

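View pics/w2.png

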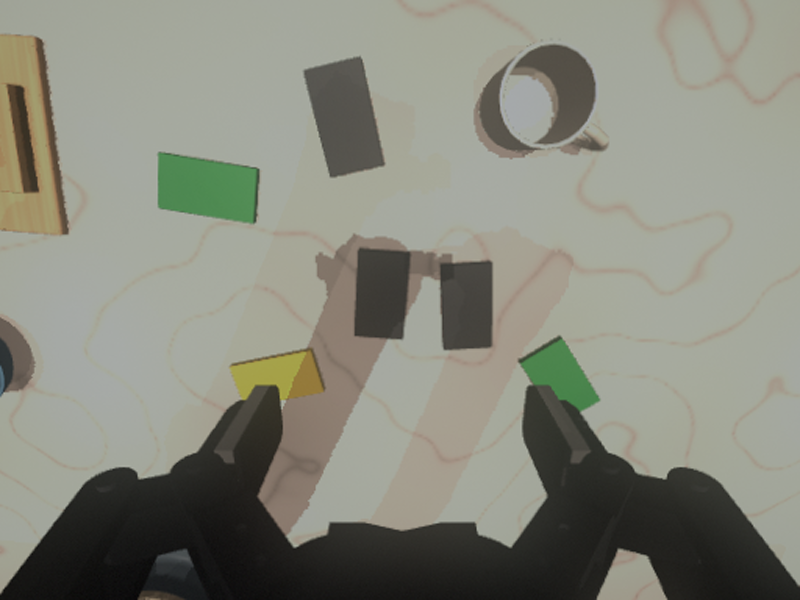

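The w1 view shows the stand board with corners near (346,203), (519,203), (506,369) and (351,369). The cover bar runs from (388,274) to (387,328), and the sleeve is at (476,338). The w2 view confirms the three dark slates at (343,117), (382,293) and (467,305).

Run:
```python
from h import *
np.set_printoptions(precision=1,suppress=True); k=800/512
go(570,90,330,np.pi/2-.08)
s=env.snapshot("wrist")
for n,p,z in [("board",[(346,203),(519,203),(506,369),(351,369)],12),("bar",[(380,274),(397,274),(395,328),(379,328)],60),("cover",[(361,249),(415,246),(415,340),(362,342)],32),("sleeve",[(460,302),(496,302),(492,374),(456,374)],30)]:
    w=world(s,p,z,k); print(n,w.tolist(),rect(w))
# closer look over stand
go(545,80,200,np.pi/2-.08)
s=snap("wrist","w3"); print(s["xyz"])
```

```text
board [[528.9070102396937, 35.605720244248936], [542.9766172924567, 210.50846823573127], [730.6417902037015, 196.68829400497842], [715.9916125998354, 18.15543908094675]] (array([629.5, 115.1]), (188.2, 179.1), np.float64(-0.08187515928895994))
bar [[593.0050143505536, 66.34178306221716], [594.320812173526, 82.45856023930044], [649.4254506791343, 75.75012442047407], [648.1394205440595, 59.90964502568436]] (array([621.2,  71.2]), (56.1, 16.2), np.float64(-0.11613779197726526))
cover [[573.189389412348, 47.79756236093838], [574.562782860595, 101.82602982742436], [676.5429098250662, 94.49644374743139], [674.2748351502562, 37.45408900789929]] (array([624.4,  69.6]), (104.1, 57.1), np.float64(-0.07174928819226079))
sleeve [[637.9875661719626, 144.55573691856966], [641.0547350192392, 182.2200188741454], [725.6850973283013, 176.9998150314997], [722.3408590406345, 136.99686738422164]] (array([681.8, 160.5]), (84.8, 40.1), np.float64(-0.08340581112548318))
[463.6  87.1 324.6]
```

View pics/w3.png

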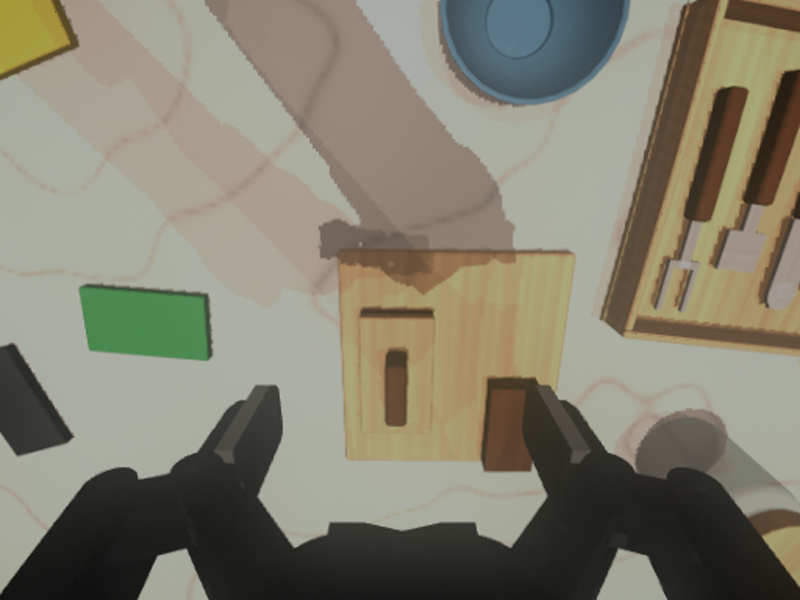

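w3 shows the same stand enlarged. The board corners are (340,252), (574,253), (557,461) and (347,459), the cover top spans (361,318) to (432,433), and the bar top spans (386,362) to (405,426).

Run:
```python
from h import *
np.set_printoptions(precision=1,suppress=True); k=800/512
s=env.snapshot("wrist")
for n,p,z in [("board",[(340,252),(574,253),(557,461),(347,459)],12),("bar",[(386,362),(407,362),(405,426),(387,426)],60),("cover",[(361,318),(433,318),(432,433),(364,432)],32)]:
    w=world(s,p,z,k); print(n,w.tolist(),rect(w))
a=np.pi/2-.082
go(625,70,130,a); go(625,70,57,a,True,80)
print(env.read_state()["ft_force"])
env.grasp(60); st=env.read_state(); print(st["finger_gap"],st["tcp_pos"],st["gripper_force"],st["ft_force"],st["time_s"])
s=snap("wrist","w4")
```

```text
board [[529.8238429363521, 36.178252121946194], [544.498550568853, 210.9193140310079], [735.4252839582928, 206.15308624423267], [717.1499280058163, 18.15513335263425]] (array([631.6, 121.3]), (190.5, 188.9), np.float64(-0.09591734192667545))
bar [[599.0919508966091, 65.8541826163109], [600.26179821656, 80.31226327001532], [652.3084413531574, 74.86409341880837], [651.2446297026123, 61.71998459124485]] (array([625.7,  71. ]), (52.3, 14.5), np.float64(-0.08073386160380647))
cover [[575.9587265166966, 48.5777731183428], [580.2287171614803, 101.37011097029193], [680.7317291562016, 94.9527076862091], [675.2831864525084, 39.779804978668416]] (array([628.1,  71.8]), (100.7, 55.4), np.float64(-0.08834743968617964))
[-0.1  0.4  0.3]
0.17750321526651755 [625.2  70.1  57.3] 61.69661521911621 [0.7 0.6 1.9] 9.5833
```

View pics/w4.png

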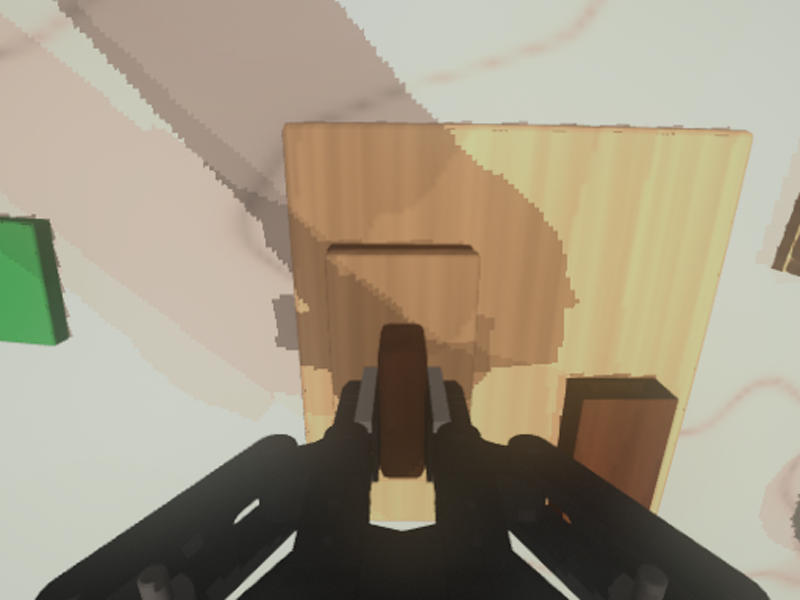

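w4 shows the bar held between both pads at (403,400). The cover's front edge is at row 252, from (328,252) to (479,252), and the board's front corners are (285,123) and (750,131).

Run:
```python
from h import *
np.set_printoptions(precision=1,suppress=True); k=800/512
s=env.snapshot("wrist")
print("board front",world(s,[(285,124),(750,132)],12,k)); print("cover front",world(s,[(328,252),(479,252)],32,k))
print("bar top",world(s,[(382,334),(424,334),(427,472),(380,472)],60,k)); print("sleeve front top",world(s,[(578,400),(677,399)],30,k))
a=np.pi/2-.082
go(625.2,70.1,140,a,True,120)
go(460,-30,140,np.pi/2); go(460,-30,37,0,True,80)
print(env.read_state()["ft_force"],env.read_state()["finger_gap"])
env.servo_line([460,-30,36]); st=env.read_state(); print(st["ft_force"],st["tcp_pos"])
env.release(); go(460,-30,140,0,True)
go(595,85,200,a); s=snap("wrist","w5"); print(s["xyz"],env.read_state()["time_s"])
```

```text
board front [[528.2  35.2]
 [543.8 209. ]]
cover front [[573.1  48.4]
 [577.5 101.7]]
bar top [[594.1  66.8]
 [595.2  79.7]
 [647.4  77.4]
 [646.1  61. ]]
sleeve front top [[642.7 141.1]
 [646.  182.5]]
[-0.   0.  -0.8] 0.17202196482004373
[-0.1  0.3 -0.8] [460.1 -30.1  36.1]
[511.7  91.2 322.2] 15.3583
```

View pics/w5.png

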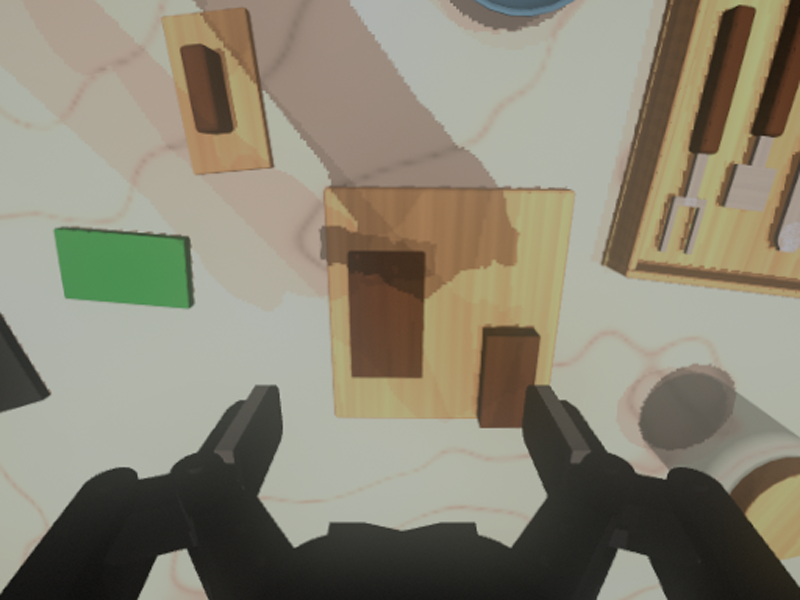

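w5 shows the cover standing clear at (218,90). The bare plinth is dark, with corners (348,252), (424,251), (423,376) and (351,377).

Run:
```python
from h import *
np.set_printoptions(precision=1,suppress=True); k=800/512
s=env.snapshot("wrist")
print("plinth",rect(world(s,[(349,255),(424,254),(423,376.5),(351,377.5)],22,k)), world(s,[(349,255),(424,254),(423,376.5),(351,377.5)],22,k))
print("board",rect(world(s,[(325,189),(574,189),(557,418),(335,416)],12,k)))
print("cover top",rect(world(s,[(163,20),(249,12),(271,165),(194,173)],10,k)))
for t in range(1):
  go(650,-270,200,np.pi/2+.2)
  s=snap("wrist","s1"); print(s["xyz"],[(r[0],r[1],round(r[2],3)) for r in slates(s,thr=90)])
  go(540,-350,200,np.pi/2); s=snap("wrist","s2"); print(s["xyz"],[(r[0],r[1],round(r[2],3)) for r in slates(s,thr=90)])
import cv2
a=cv2.imread("pics/s1.png");b=cv2.imread("pics/s2.png")
cv2.imwrite("pics/s12.png",cv2.resize(np.hstack([a,b]),(800,300),interpolation=cv2.INTER_AREA))
```

```text
plinth (array([625.7,  67.9]), (98.8, 56.9), np.float64(-0.07413388263231724)) [[574.9  46.4]
 [578.5  99.9]
 [676.5  92.6]
 [672.8  35.9]]
board (array([628.6, 118.6]), (188.4, 188.3), np.float64(-0.09373860983888171))
cover top (array([461.4, -29.1]), (96.2, 56.7), np.float64(-0.008729975211334562))
[ 732.7 -252.2  323.5] [(array([ 463.1, -304.9]), (104.7, 55.9), np.float64(-0.08)), (array([ 640.1, -272.5]), (99.4, 54.7), np.float64(0.216))]
[ 623.8 -350.1  324. ] [(array([ 448.5, -399.2]), (101.3, 54.3), np.float64(0.071)), (array([ 461.6, -305.9]), (101.7, 55.2), np.float64(-0.069)), (array([ 639.6, -273.5]), (98.2, 55.6), np.float64(0.214)), (array([ 678.9, -490.2]), (80.5, 46.4), np.float64(0.733))]
```

View pics/s12.png

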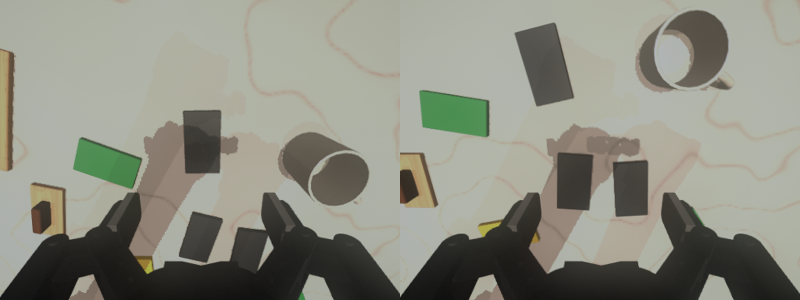

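s12 confirms the three dark slates at the positions computed, with sizes that match. I'll pick the first one now.

```bash
cat >> h.py <<'E'
SEAT=(625.7,69.8); SA=-0.08
def sp(tag):
    st=env.read_state(); print(tag,"gap %.3f F %.0f ft %s tcp %s t %.1f"%(st["finger_gap"],st["gripper_force"],np.round(st["ft_force"],1),np.round(st["tcp_pos"],1),st["time_s"]))
def pick(x,y,t,zt=18,up=130):
    a=t+np.pi/2
    go(x,y,80,a); go(x,y,zt,a,True,80); sp("down"); env.grasp(80); sp("grip"); go(x,y,up,a,True,120); sp("up")
def place(n,dx=0,dy=0,zt=18):
    a=SA+np.pi/2; x=SEAT[0]+dx;y=SEAT[1]+dy; z=zt+22+10*n
    go(x,y,130,a); sp("over"); go(x,y,z+1,a,True,80); sp("low"); env.servo_line([x,y,z],v=20); sp("set")
    env.release(); go(x,y,z+60,a,True,120)
E
python3 - <<'E'
from h import *
pick(639.8,-273,.215)
snap("wrist","g1")
place(0)
go(575,80,210,SA+np.pi/2); s=snap("wrist","p1"); print(s["xyz"])
E
```

```text
down gap 1.000 F 0 ft [0.1 0.1 0.1] tcp [ 640.3 -273.1   18.4] t 19.5
grip gap 0.621 F 84 ft [-1.9  1.1  6.1] tcp [ 640.6 -273.2   19.4] t 19.9
up gap 0.622 F 84 ft [-0.6  0.  -1.5] tcp [ 639.1 -272.7  128.8] t 21.0
over gap 0.623 F 84 ft [ 0.6 -1.4 -1.6] tcp [625.9  68.7 129.6] t 22.7
low gap 0.622 F 84 ft [-1.5 -0.5  2. ] tcp [625.8  70.   41.4] t 24.0
set gap 0.624 F 85 ft [-4.7 -2.2  8.4] tcp [625.8  70.   41.4] t 24.2
[492.30112556  86.59933864 333.41967844]
```

View pics/p1.png

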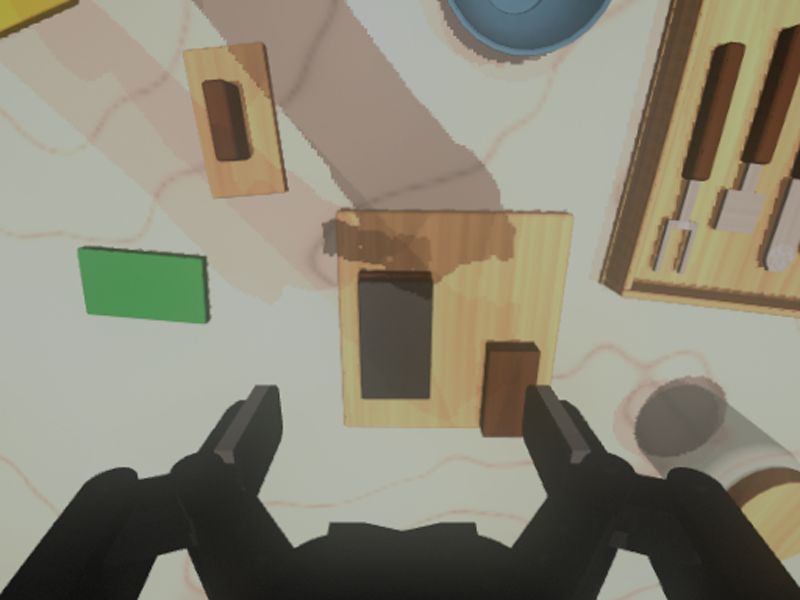

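p1 shows slate 1 square on the plinth, top face corners about (359,283), (433,282), (431,399) and (362,398).

Run:
```python
from h import *
np.set_printoptions(precision=1,suppress=True); k=800/512
s=env.snapshot("wrist")
print(world(s,[(359,283),(433,282),(431,399),(362,398)],32,k),rect(world(s,[(359,283),(433,282),(431,399),(362,398)],32,k)))
print("board",world(s,[(338,211),(573,212),(557,429),(345,427)],12,k))
cv2.imwrite("pics/c1.png",cv2.resize(cv2.cvtColor(s["pixels"][165:265,210:310],cv2.COLOR_RGB2BGR),(600,600),interpolation=cv2.INTER_CUBIC))
go(540,-350,200,np.pi/2); s=snap("wrist","s3"); print([(r[0],r[1],round(r[2],3)) for r in slates(s,thr=90)])
```

```text
[[577.8  47.3]
 [581.4 101.3]
 [679.2  94.1]
 [673.9  38.7]] (array([628.2,  69.9]), (98.1, 55.6), np.float64(-0.07316529094385604))
board [[527.   35.4]
 [541.4 209.3]
 [731.6 204.5]
 [714.   17.3]]
[(array([ 448.2, -399.8]), (101.9, 54.9), np.float64(0.067)), (array([ 461.3, -306. ]), (101.7, 55.3), np.float64(-0.08)), (array([ 675. , -488.4]), (90.5, 56.1), np.float64(0.779))]
```

View pics/c1.png

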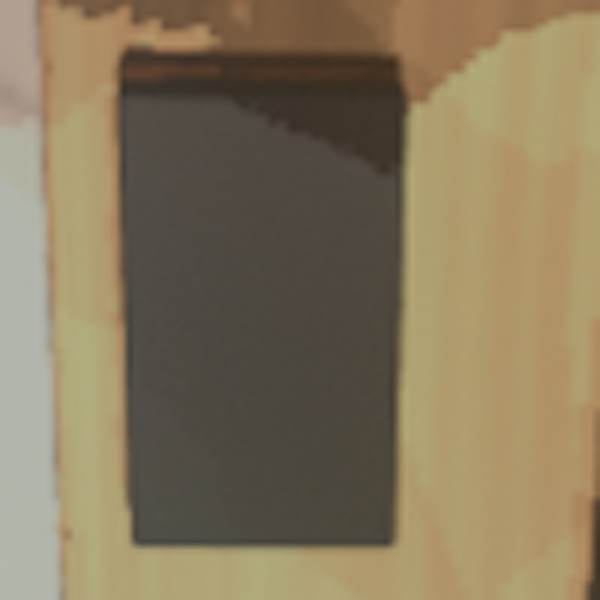

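The crop shows slate 1 flush with the plinth to within about 2 mm. Slates 2 and 3 come next, with a fresh look before each.

Run:
```python
from h import *
np.set_printoptions(precision=1,suppress=True)
pick(461.3,-303,-.077,zt=20); place(1,dx=-1,zt=20)
go(540,-350,200,np.pi/2); s=snap("wrist","s4"); R=slates(s,thr=90); print([(r[0],r[1],round(r[2],3)) for r in R])
R=[r for r in R if np.hypot(*(r[0]-[448,-400]))<60]
if len(R)==1:
    r=R[0]; pick(r[0][0],r[0][1],r[2],zt=20); place(2,dx=-1,zt=20)
go(575,80,210,SA+np.pi/2); s=snap("wrist","p2")
b=lambda s,x0,y0,x1,y1:cv2.resize(cv2.cvtColor(s["pixels"][y0:y1,x0:x1],cv2.COLOR_RGB2BGR),None,fx=4,fy=4,interpolation=cv2.INTER_CUBIC)
cv2.imwrite("pics/c2.png",b(s,180,120,380,270))
snap("top","t2")
```

```text
down gap 1.003 F 0 ft [ 1.  -0.3  0.9] tcp [ 461.6 -303.1   20.2] t 29.3
grip gap 0.617 F 82 ft [-2.8  0.3  9. ] tcp [ 461.8 -303.7   21.5] t 29.7
up gap 0.616 F 84 ft [-0.7  0.6 -2. ] tcp [ 460.7 -302.6  129.2] t 30.8
over gap 0.617 F 84 ft [-0.4 -0.1 -1.6] tcp [624.6  68.6 129.4] t 32.6
low gap 0.615 F 85 ft [-4.2 -0.8  5.9] tcp [624.1  69.7  53.7] t 33.7
set gap 0.615 F 85 ft [-5.7 -2.4 11.2] tcp [624.1  69.8  53.6] t 33.9
[(array([ 448.1, -399.7]), (102.0, 54.9), np.float64(0.065)), (array([ 671.3, -488. ]), (91.8, 61.2), np.float64(0.683))]
down gap 1.000 F 0 ft [-0.4 -0.8  0.7] tcp [ 448.5 -400.    20.3] t 38.3
grip gap 0.619 F 82 ft [-1.   0.6  6.4] tcp [ 448.5 -400.2   21.4] t 38.8
up gap 0.620 F 84 ft [ 0.5  0.5 -1.9] tcp [ 447.6 -399.3  129.1] t 39.8
over gap 0.614 F 84 ft [-0.8 -0.4 -0.8] tcp [624.8  68.4 129.5] t 41.6
low gap 0.618 F 85 ft [-3.9 -2.5  6.7] tcp [623.8  69.5  63.5] t 42.6
set gap 0.615 F 86 ft [-6.3 -3.3 10.4] tcp [623.8  69.5  63.4] t 42.9
```

View pics/c2.png

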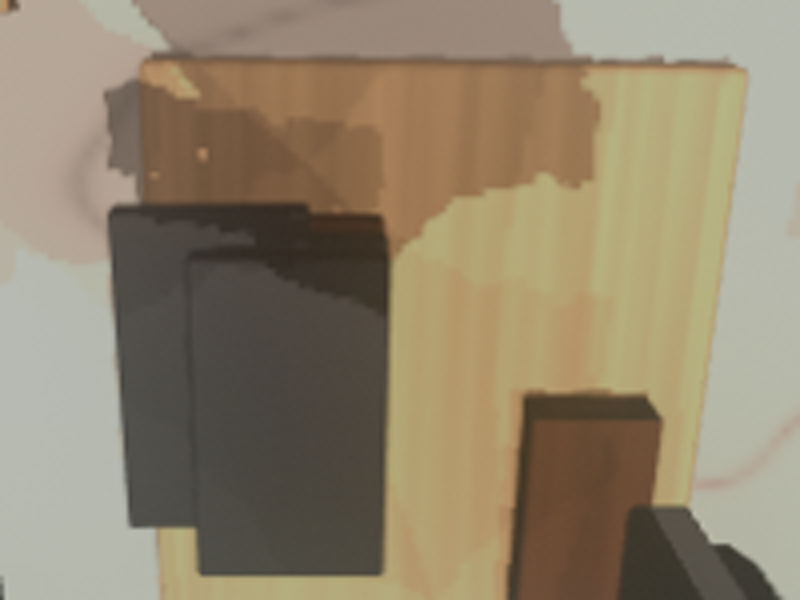

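c2 shows slate 3 square on the plinth, but slate 2 beneath it has shifted about 20 mm left and 12 mm towards the front, edge at (112,210)-(131,526). I'll lift slate 3 off, reset slate 2, then put slate 3 back.

Run:
```python
from h import *
np.set_printoptions(precision=1,suppress=True)
a=SA+np.pi/2; x,y=SEAT
go(x-1.5,y,120,a); go(x-1.5,y,66,a,True,60); sp("d"); env.grasp(80); sp("g"); go(x-1.5,y,140,a,True,100); sp("u")
go(500,-330,140,np.pi/2); go(500,-330,26,0,True,80); sp("low"); env.servo_line([500,-330,24.5],v=20); sp("set"); env.release(); go(500,-330,120,0,True)
go(575,70,220,a); s=snap("wrist")
b=lambda s,x0,y0,x1,y1:cv2.resize(cv2.cvtColor(s["pixels"][y0:y1,x0:x1],cv2.COLOR_RGB2BGR),None,fx=4,fy=4,interpolation=cv2.INTER_CUBIC)
cv2.imwrite("pics/c3.png",b(s,180,120,380,270))
```

```text
d gap 0.997 F 0 ft [ 0.7 -0.2 -0.2] tcp [624.5  70.   66.4] t 46.1
g gap 0.000 F 0 ft [-0.4  0.2 -0.1] tcp [624.1  69.8  65.8] t 46.9
u gap -0.002 F 0 ft [-0.5 -0.7 -0. ] tcp [623.8  69.4 139.5] t 47.8
low gap 0.003 F 0 ft [ 0.7  0.1 -0.2] tcp [ 500.3 -330.2   26.5] t 51.1
set gap -0.002 F 0 ft [ 0.4 -0.1  0.4] tcp [ 500.  -330.    24.6] t 51.3
```

View pics/c3.png

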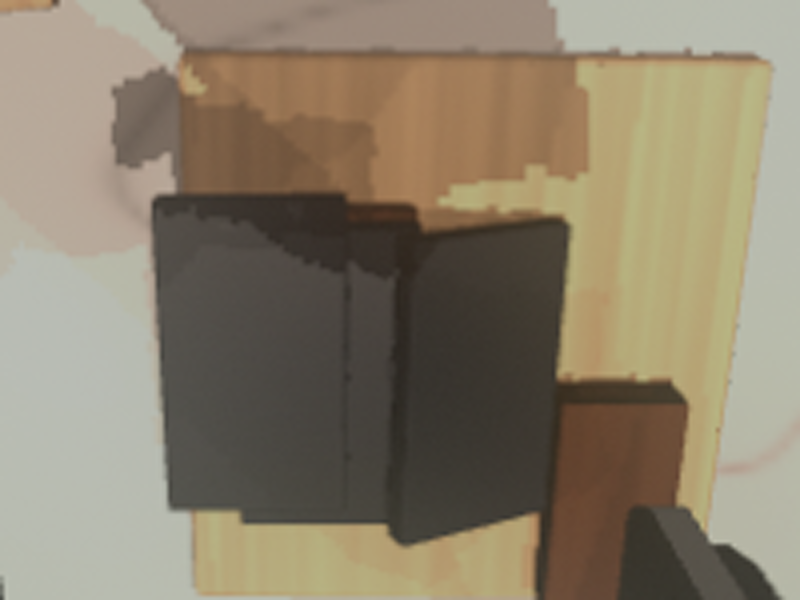

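c3 shows that my regrip at TCP 66 was too high. It missed and pushed slate 3 over, so it now leans between slate 1 and the sleeve, corners (408,238), (567,222), (548,510) and (403,543). Slate 2 is still shifted left. I'll push slate 3 out along the alley, over the rear edge onto the free counter, and pick it up from there.

```bash
cat >> h.py <<'E'
def sf(xs,ys):
    "seat frame -> world xy"
    c,s_=np.cos(SA),np.sin(SA); return SEAT[0]+c*xs-s_*ys, SEAT[1]+s_*xs+c*ys
def toseat(w):
    c,s_=np.cos(SA),np.sin(SA); d=np.atleast_2d(w)-SEAT; return d@np.array([[c,-s_],[s_,c]])
E
python3 - <<'E'
from h import *
np.set_printoptions(precision=1,suppress=True)
s=env.snapshot("wrist"); f=lambda p:(np.array(p,float)+.5)/4-.5+[180,120]
for n,p,z in [("s2",[(155,200),(348,197),(346,509),(170,509)],42),("s3hi",[(412,238),(405,543)],42),("s3lo",[(567,222),(548,510)],21)]: print(n,toseat(world(s,f(p),z)))
env.grasp(40)
p=lambda xs:sf(xs,53)
go(*p(-95),130,SA); go(*p(-95),34,0,True,100); sp("down")
for xs in range(-60,90,10):
    go(*p(xs),34,0,True,70); sp(xs)
    if np.linalg.norm(env.read_state()["ft_force"])>25: break
go(*p(xs),180,0,True,150)
go(*sf(40,0),300,SA+np.pi/2); s=snap("wrist","q1"); print([(r[0],r[1],round(r[2],3)) for r in slates(s,thr=90)])
go(480,-330,330,np.pi/2); t=snap("top","q2"); print([(r[0],r[1],round(r[2],3)) for r in slates(t)])
E
```

```text
s2 [[-57.8 -48.5]
 [-58.6   6. ]
 [ 41.2   6.3]
 [ 41.2 -48.6]]
s3hi [[-46.6  24.4]
 [ 53.5  25.1]]
s3lo [[-45.6  73.5]
 [ 54.   74.6]]
down gap -0.001 F 0 ft [-0.5  0.7  0.4] tcp [535.8 130.5  34.6] t 58.0
-60 gap -0.002 F 0 ft [-0.1  0.6 -0.2] tcp [570.2 127.4  33.9] t 58.7
-50 gap 0.004 F 0 ft [0.6 0.2 0.3] tcp [580.6 126.6  34. ] t 59.0
-40 gap -0.000 F 0 ft [ 0.1 -0.5 -0.1] tcp [590.8 125.8  34. ] t 59.2
-30 gap 0.002 F 0 ft [-0.5  0.9  0.3] tcp [600.7 125.   34. ] t 59.5
-20 gap -0.004 F 0 ft [ 0.5 -0.3 -0.1] tcp [610.6 124.2  34. ] t 59.8
-10 gap 0.002 F 0 ft [-0.4  0.2 -0. ] tcp [620.5 123.4  34. ] t 60.1
0 gap -0.002 F 0 ft [0.7 0.6 0. ] tcp [630.5 122.6  34. ] t 60.4
10 gap -0.003 F 0 ft [ 0.6  0.2 -0.9] tcp [640.5 121.8  34.1] t 60.7
20 gap -0.000 F 0 ft [ 0.2 -0.1 -0.3] tcp [650.5 121.   34.1] t 61.0
30 gap -0.002 F 0 ft [-0.4 -0.2  0.3] tcp [660.5 120.2  34.1] t 61.3
40 gap 0.003 F 0 ft [-0.5  0.3  1.1] tcp [670.2 119.3  34. ] t 61.6
50 gap 0.002 F 0 ft [ 0.5  0.3 -0.1] tcp [679.9 118.5  33.9] t 61.9
60 gap 0.004 F 0 ft [-0.1 -0.1  0. ] tcp [689.9 117.8  34. ] t 62.2
70 gap 0.003 F 0 ft [-0.7 -0.3 -0.8] tcp [699.9 116.9  34. ] t 62.5
80 gap -0.001 F 0 ft [-0.5  0.2  0.1] tcp [709.9 116.1  34. ] t 62.8
[]
[(array([769.1,  96.4]), (93.9, 55.7), np.float64(-0.205))]
```

Run:
```python
from h import *
np.set_printoptions(precision=1,suppress=True)
p=lambda xs:sf(xs,40)
env.grasp(40)
go(*p(72),120,SA); go(*p(72),34,0,True,100); go(*p(94),34,0,True,50); sp("pushed"); go(*p(94),130,0,True)
env.release()
a=SA+np.pi/2
go(*sf(-8.5,-21.3),100,a); go(*sf(-8.5,-21.3),50,0,True,80); sp("d"); env.grasp(80); sp("g"); go(*sf(-8.5,-21.3),90,0,True,80); sp("u")
go(*sf(-2,0),90,0,True,80); go(*sf(-2,0),51,0,True,50); sp("low"); env.servo_line([*sf(-2,0),49.5],v=20); sp("set"); env.release(); go(*sf(-2,0),110,0,True,100)
go(*sf(40,0),330,a); s=snap("wrist","q3"); print([(r[0],r[1],round(r[2],3)) for r in slates(s,thr=90)])
go(575,70,220,a); s=snap("wrist")
b=lambda s,x0,y0,x1,y1:cv2.resize(cv2.cvtColor(s["pixels"][y0:y1,x0:x1],cv2.COLOR_RGB2BGR),None,fx=4,fy=4,interpolation=cv2.INTER_CUBIC)
A=b(s,200,120,300,270)
go(480,-330,330,np.pi/2); t=snap("top"); print([(r[0],r[1],round(r[2],3)) for r in slates(t)])
B=b(t,170,110,270,260); cv2.imwrite("pics/c4.png",np.hstack([A,B]))
```

```text
pushed gap 0.001 F 0 ft [ 0.3  0.1 -0.2] tcp [722.7 102.1  33.8] t 70.9
d gap 1.003 F 0 ft [ 0.1 -0.3  0.4] tcp [615.7  49.5  50.2] t 74.4
g gap 0.622 F 84 ft [-1.1 -1.3  5.9] tcp [616.1  49.5  51.3] t 74.8
u gap 0.622 F 84 ft [-0.3  0.4 -2.2] tcp [615.4  49.   90. ] t 75.5
low gap 0.621 F 85 ft [-3.1 -2.3  5.3] tcp [623.1  69.6  51.5] t 76.8
set gap 0.625 F 86 ft [-6.3 -3.2 13.4] tcp [623.1  69.6  51.3] t 77.1
[(array([777.8,  97.5]), (99.8, 54.5), np.float64(-0.166)), (array([628. ,  69.3]), (105.8, 57.7), np.float64(-0.079))]
[(array([627.2,  69.6]), (103.8, 54.7), np.float64(-0.094)), (array([775. ,  95.6]), (99.4, 55.3), np.float64(-0.168))]
```

View pics/c4.png

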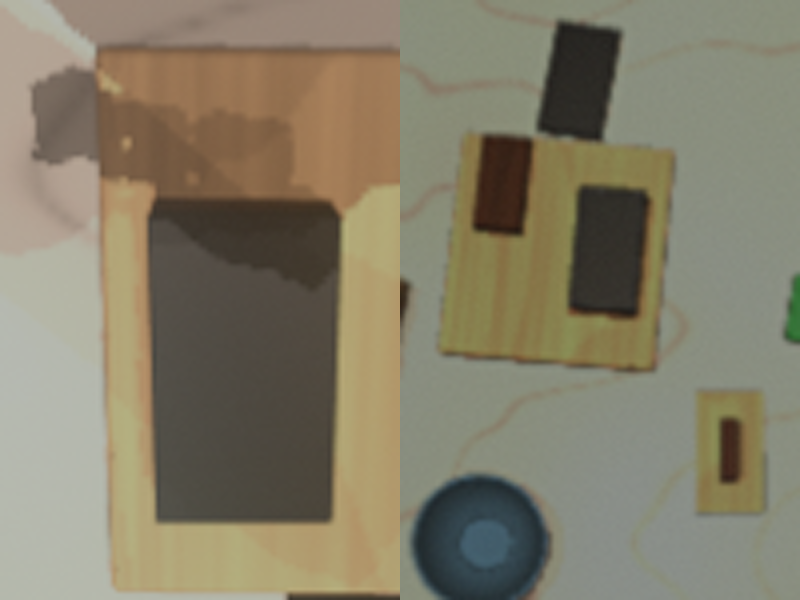

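c4 shows two slates now flush on the plinth, slate 3 flat on the counter behind the board, and the cover where I left it.

Run:
```python
from h import *
np.set_printoptions(precision=1,suppress=True)
a=SA+np.pi/2
pick(777,97,-.167,zt=18); place(2,dx=-1.5,zt=19)
go(575,70,240,a); s=snap("wrist","q5")
for r in slates(s,z=52,thr=95): print("pile z52",r, toseat(r[0]))
t=env.snapshot("top")
for z in (32,52): print("top",z,[(toseat(r[0]),r[1],r[2]-SA) for r in slates(t,z=z)])
```

```text
down gap 0.998 F 0 ft [ 1.1 -1.   0.4] tcp [777.3  97.3  18.6] t 84.7
grip gap 0.623 F 85 ft [-0.9 -0.3  5.4] tcp [777.6  97.4  19.6] t 85.1
up gap 0.619 F 84 ft [-0.1  0.6 -1.9] tcp [776.5  96.6 128.7] t 86.1
over gap 0.624 F 84 ft [ 0.5 -0.4 -1.6] tcp [624.2  69.1 129.7] t 86.8
low gap 0.622 F 84 ft [-0.3 -0.7 -2.6] tcp [624.4  70.   62. ] t 87.8
set gap 0.622 F 84 ft [-0.8 -0.6  2.6] tcp [624.6  70.   61.6] t 88.1
pile z52 (array([622.6,  69.9]), (103.6, 53.6), np.float64(-0.0794618027091305)) [[-3.1 -0.2]]
top 32 []
top 52 []
```

Run:
```python
from h import *
np.set_printoptions(precision=1,suppress=True)
go(460,-30,110,np.pi/2); go(460,-30,35,0,True,80); env.grasp(60); sp("g"); go(460,-30,150,0,True,120); sp("u")
a=np.pi/2-.082
go(625,70,150,a); go(625,70,89,0,True,60); sp("low"); env.servo_line([625,70,87],v=20); sp("set")
env.release(); go(625,70,160,0,True,120)
go(575,70,260,a); s=snap("wrist","q6")
go(480,300,330,np.pi/2); s=snap("wrist","k1"); print(s["xyz"],s["rotation"],env.read_state()["time_s"])
im=s["pixels"]; h=cv2.cvtColor(im,cv2.COLOR_RGB2HSV)
# dark brown handles
m=((h[...,2]<110)&(h[...,1]>90)).astype(np.uint8)
for c in cv2.findContours(m,cv2.RETR_EXTERNAL,cv2.CHAIN_APPROX_NONE)[0]:
    if cv2.contourArea(c)>60:
        r=rect(world(s,c[:,0],22)); print(r, cv2.boundingRect(c))
```

```text
g gap 0.175 F 60 ft [-0.5 -0.5  3.6] tcp [460.2 -30.   35.3] t 92.4
u gap 0.177 F 60 ft [-0.1 -0.5 -0.5] tcp [459.5 -30.2 149.4] t 93.5
low gap 0.171 F 60 ft [ 0.6  0.3 -1.6] tcp [625.3  70.2  89.5] t 95.4
set gap 0.173 F 60 ft [1.6 0.4 0.3] tcp [625.3  70.1  87.3] t 95.7
[398.8 298.9 452.5] [[ 0.  -0.9 -0.3]
 [ 1.   0.   0. ]
 [-0.  -0.3  0.9]] 98.75
(array([998.2, 629.2]), (102.7, 6.7), np.float64(1.528173099338451)) (382, 381, 45, 3)
(array([797. , 322.5]), (58.9, 21.6), np.float64(-1.43775319601435)) (256, 309, 30, 11)
(array([668.1,  28.7]), (55.9, 16.6), np.float64(-0.08298702904406774)) (105, 243, 12, 27)
(array([683.7, 159. ]), (90.4, 37.6), np.float64(-0.08301339433885957)) (171, 242, 22, 44)
(array([616.5, 345. ]), (203.9, 17.3), np.float64(1.3736422449802212)) (227, 219, 113, 27)
(array([638.3,  77.9]), (115.1, 42.1), np.float64(0.3064414578094432)) (109, 217, 31, 55)
(array([525.7, 461.8]), (152.9, 12.6), np.float64(-0.18720903935599154)) (341, 135, 34, 89)
(array([484. , 426.3]), (88.7, 16.1), np.float64(-0.22243080951088956)) (327, 128, 24, 55)
(array([484.2, 388.5]), (88.2, 15.4), np.float64(-0.16365524372700424)) (304, 128, 21, 55)
(array([479.2, 305.3]), (88.3, 13.6), np.float64(-0.16598058283280714)) (254, 125, 17, 55)
(array([470.5, 349.5]), (87.5, 14.9), np.float64(-0.19047447432659226)) (281, 119, 20, 56)
```

Pile and cover are done; 99 s used. The handles are packed too tightly for the open fingers around the knife, so I'll first push its neighbours (spoon and shovel) forward in the bin to clear the knife's butt. First I'll measure the bin's back wall.

Run:
```python
from h import *
np.set_printoptions(precision=1,suppress=True,linewidth=200)
s=env.snapshot("wrist"); g=cv2.cvtColor(s["pixels"],cv2.COLOR_RGB2GRAY)
for n,c,th in [("knife",(484.2,388.5),-.164),("shovel",(470.5,349.5),-.19),("spoon",(484,426.3),-.222)]:
    d=np.array([np.cos(th),np.sin(th)]); out=[]
    for t in range(30,125,3):
        p=np.array(c)-d*t; q=proj(s,[*p,22])[0].round().astype(int); out.append((t,int(g[q[1],q[0]])))
    print(n,out)
# bin orientation: front wall/edges, with wood colour mask
h=cv2.cvtColor(s["pixels"],cv2.COLOR_RGB2HSV); m=((h[...,1]>70)&(h[...,0]<25)).astype(np.uint8)
m=cv2.morphologyEx(m,cv2.MORPH_CLOSE,np.ones((5,5)))
for c in cv2.findContours(m,cv2.RETR_EXTERNAL,cv2.CHAIN_APPROX_NONE)[0]:
    if cv2.contourArea(c)>3000: print(cv2.boundingRect(c),rect(world(s,c[:,0],40)),cv2.boxPoints(cv2.minAreaRect(world(s,c[:,0],40).astype(np.float32))))
```

```text
knife [(30, 83), (33, 83), (36, 83), (39, 83), (42, 79), (45, 128), (48, 163), (51, 161), (54, 164), (57, 162), (60, 164), (63, 163), (66, 164), (69, 164), (72, 162), (75, 147), (78, 159), (81, 128), (84, 172), (87, 175), (90, 177), (93, 177), (96, 177), (99, 177), (102, 177), (105, 177), (108, 177), (111, 178), (114, 177), (117, 177), (120, 177), (123, 177)]
shovel [(30, 67), (33, 68), (36, 67), (39, 68), (42, 66), (45, 120), (48, 133), (51, 131), (54, 133), (57, 133), (60, 134), (63, 135), (66, 123), (69, 110), (72, 125), (75, 131), (78, 178), (81, 177), (84, 177), (87, 178), (90, 178), (93, 178), (96, 177), (99, 178), (102, 178), (105, 178), (108, 178), (111, 176), (114, 172), (117, 176), (120, 177), (123, 178)]
spoon [(30, 85), (33, 86), (36, 87), (39, 86), (42, 82), (45, 97), (48, 158), (51, 159), (54, 158), (57, 159), (60, 158), (63, 153), (66, 136), (69, 161), (72, 156), (75, 137), (78, 177), (81, 177), (84, 177), (87, 177), (90, 177), (93, 177), (96, 177), (99, 177), (102, 177), (105, 177), (108, 177), (111, 177), (114, 177), (117, 177), (120, 177), (123, 177)]
(100, 181, 108, 105) (array([616.7, 121.2]), (188.5, 180.1), np.float64(-0.09419547512388426)) [[514.4  40.4]
 [702.1  22.7]
 [719.1 202. ]
 [531.3 219.7]]
(223, 88, 163, 160) (array([511.6, 361.9]), (223.8, 209.4), np.float64(-0.19482448165112842)) [[381.6 280.9]
 [601.1 237.6]
 [641.7 442.9]
 [422.1 486.3]]
```

The space behind the butts is too small (22 mm). Instead I'll spread the cutlery sideways: a closed finger moves the shovel to -y, then the open gripper straddles the bin wall and one finger moves the knife to -y and the spoon to +y.

```bash
cat >> h.py <<'E'
BX=np.array([np.cos(-.18),np.sin(-.18)]); BY=np.array([-BX[1],BX[0]])
def handles():
    s=snap("wrist","hh"); h=cv2.cvtColor(s["pixels"],cv2.COLOR_RGB2HSV); m=((h[...,2]<110)&(h[...,1]>90)).astype(np.uint8); out=[]
    for c in cv2.findContours(m,cv2.RETR_EXTERNAL,cv2.CHAIN_APPROX_NONE)[0]:
        if cv2.contourArea(c)>60:
            r=rect(world(s,c[:,0],22))
            if 80<r[1][0]<98 and 10<r[1][1]<22 and r[0][1]>220: out.append(r)
    out.sort(key=lambda r:-r[0][1])
    for r in out:
        d=r[0]-[511,361]; print("handle",r[0],r[1],round(r[2],3),"bin xy",np.round([d@BX,d@BY],1))
    return out
E
python3 - <<'E'
from h import *
np.set_printoptions(precision=1,suppress=True)
def lin(p,z,v):
    env.servo_line([*p,z],v=v); sp("")
    f=env.read_state()["ft_force"]
    if np.linalg.norm(f)>30: env.servo_line([*p,120]); raise SystemExit("force")
env.grasp(30)
p=np.array([486.7,367.3]); go(*p,110,-.18); lin(p,45,100); lin(p,30,40)
for d in (15,30,45): lin(p-BY*d,30,50)
go(*(p-BY*42),120,0,True,150); env.release()
p=np.array([502.8,454.4]); go(*p,120,-.18+np.pi/2); lin(p,40,100); lin(p,18,40)
for d in (12,26): lin(p-BY*d,18,50)
for d in (-6,6,14): lin(p+BY*d,18,50)
go(*(p+BY*10),130,0,True,150)
go(480,300,330,np.pi/2); handles(); sp("end")
E
```

```text
gap -0.002 F 0 ft [-0.3  0.4  0.2] tcp [486.9 367.8  45.3] t 101.9
 gap -0.002 F 0 ft [-0.4 -0.8 -0.1] tcp [486.6 367.3  29.8] t 102.5
 gap 0.001 F 0 ft [0.3 0.9 0.5] tcp [484.2 351.9  30.1] t 102.9
 gap -0.003 F 0 ft [-0.2 -0.1  0.2] tcp [481.3 337.   29.9] t 103.3
 gap -0.002 F 0 ft [ 0.8 -0.6  0.1] tcp [478.6 322.3  29.9] t 103.8
 gap 1.001 F 0 ft [-0.5  0.7  0.5] tcp [502.9 455.   40.6] t 107.4
 gap 0.998 F 0 ft [-0.1  0.6  0.5] tcp [502.7 454.5  18. ] t 108.1
 gap 0.998 F 0 ft [ 0.9  0.8 -0.6] tcp [500.9 441.8  18.1] t 108.5
 gap 1.000 F 1 ft [-0.5  1.5  1.6] tcp [498.1 428.7  18.2] t 109.0
 gap 0.997 F 0 ft [ 0.6  0.1 -0.1] tcp [501.5 448.7  17.8] t 109.5
 gap 1.003 F 0 ft [-0.3  0.4 -0.1] tcp [503.7 460.8  18. ] t 109.9
 gap 0.997 F 0 ft [-0.1 -0.6  1. ] tcp [505.2 468.7  18.1] t 110.2
handle [485.2 433.7] (90.6, 16.4) -0.179 bin xy [-38.4  66.9]
handle [480.  366.7] (88.2, 15.6) -0.176 bin xy [-31.5   0.1]
end gap 0.999 F 0 ft [-0.3 -0.6  0.4] tcp [479.9 300.1 328.6] t 112.2
```

Run:
```python
from h import *
np.set_printoptions(precision=1,suppress=True)
go(565,163,190,SA+np.pi/2); s=snap("wrist","sl"); h=cv2.cvtColor(s["pixels"],cv2.COLOR_RGB2HSV)
m=((h[...,2]<130)&(h[...,1]>90)).astype(np.uint8); L=[]
for v in range(384):
    u=np.flatnonzero(m[v,200:310])+200
    if len(u)<15: continue
    w=world(s,[(u[0]-.5,v),(u[-1]+.5,v)],30); t=toseat(w); L.append((t[0,0],t[:,1].mean(),abs(np.diff(t[:,1])[0]),v))
L=np.array(L); print(L[::4])
g=L[(abs(L[:,2]-40)<3)]; print("mid y",np.median(g[:,1]),"slope",np.polyfit(g[:,0],g[:,1],1),"front x",L[:,0].min())
kx,ky,ka=480.,366.7,-.176
a=ka+np.pi/2; q=np.array([kx,ky])+BY*3
go(*q,110,a); go(*q,50,0,True,100); sp("b"); go(*q,31,0,True,40); sp("d"); env.grasp(100); sp("g"); go(*q,60,0,True,50); sp("u1"); go(*q,150,0,True,120); sp("u")
```

```text
[[-98.3  64.2  67.1 152. ]
 [-94.1  63.   63.2 156. ]
 [-89.8  62.4  62.4 160. ]
 [-85.5  62.8  61.6 164. ]
 [-81.1  62.7  61.9 168. ]
 [  1.5  68.5  88.7 237. ]
 [  6.7  68.9  90.4 241. ]
 [ 12.1  68.8  90.9 245. ]
 [ 17.5  68.7  91.4 249. ]
 [ 22.9  68.6  91.9 253. ]
 [ 28.4  67.9  91.2 257. ]
 [ 34.   67.8  91.8 261. ]
 [ 39.7  67.6  92.3 265. ]
 [ 45.4  67.5  92.8 269. ]
 [ 51.2  67.4  93.4 273. ]
 [ 57.   67.9  92.7 277. ]
 [ 63.   67.1  92.  281. ]
 [ 69.   67.   92.6 285. ]
 [ 74.8  93.9  39.  289. ]
 [ 80.9  94.   39.2 293. ]
 [ 87.2  93.4  38.2 297. ]]
mid y 93.94555600769381 slope [-0. 97.] front x -98.32572872559935
b gap 1.001 F 0 ft [ 0.1 -0.  -0.4] tcp [480.5 370.1  50.1] t 114.8
d gap 0.996 F 0 ft [ 0.3  0.9 -0.7] tcp [480.5 369.7  30.9] t 115.4
g gap 0.126 F 99 ft [-1.2 -1.2  3.9] tcp [480.6 369.9  31.5] t 116.1
u1 gap 0.126 F 98 ft [-1.1 -0.  -0.9] tcp [480.5 369.4  59.9] t 116.8
u gap 0.130 F 98 ft [ 0.7 -0.4 -0.6] tcp [480.4 369.  149.3] t 117.7
```

Run:
```python
from h import *
np.set_printoptions(precision=1,suppress=True)
a=-.085+np.pi/2; p=sf(-124,94.3); print(p)
go(*p,140,a); go(*p,39,0,True,100); sp("pre")
s=snap("wrist","ki"); I=cv2.cvtColor(s["pixels"],cv2.COLOR_RGB2BGR)
print(proj(s,[[*sf(10,94.3),30],[*sf(-9,94.3),21],[*sf(-124,94.3),29]]))
cv2.imwrite("pics/kz.png",cv2.resize(I[180:384,156:356],None,fx=2.9,fy=2.9,interpolation=cv2.INTER_CUBIC))
```

```text
(np.float64(509.6325440597682), np.float64(173.7078229565144))
pre gap 0.130 F 98 ft [-1.   0.8 -0.3] tcp [510.1 174.   39.6] t 119.7
[[257.  412.3]
 [256.9 382.9]
 [255.9 253.8]]
```

View pics/kz.png

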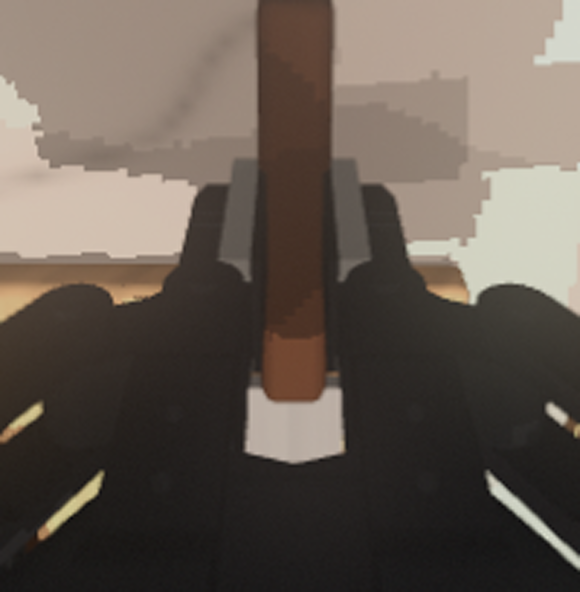

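The picture shows the knife held square: handle end (shoulder) at crop (293,400), straight wide blade below it pointing at the sleeve. I'll insert it in steps and watch the force.

Run:
```python
from h import *
np.set_printoptions(precision=1,suppress=True)
s=env.snapshot("wrist"); f=lambda u,v:((u+.5)/2.9-.5+156,(v+.5)/2.9-.5+180)
tc=toseat(env.read_state()["tcp_pos"][:2])[0]
sh=toseat(world(s,[f(293,400)],30))[0]; bt=toseat(world(s,[f(296,4)],30))[0]; print("tcp",tc,"shoulder",sh,"butt",bt)
off=sh[0]-tc[0]; off=off if 35<off<55 else 45.; print("off",off)
ok=True
for xs in list(range(-112,int(10-off)-2,8))+[10-off-3,10-off-1]:
    env.servo_line([*sf(xs,94.3),39],v=60); sp(round(xs,1))
    if np.linalg.norm(env.read_state()["ft_force"])>15: ok=False; break
print(ok)
```

```text
tcp [-123.6   94.5] shoulder [-79.3  94.5] butt [-166.8   95.5]
off 44.31418745676626
-112 gap 0.120 F 98 ft [-0.6  0.8 -0.4] tcp [522.3 172.6  39. ] t 120.1
-104 gap 0.125 F 98 ft [-0.9  0.1 -0.6] tcp [530. 172.  39.] t 120.4
-96 gap 0.126 F 98 ft [-0.8 -0.2 -0.8] tcp [538.  171.4  39. ] t 120.7
-88 gap 0.124 F 98 ft [-0.2  1.  -1.1] tcp [546.  170.7  39. ] t 121.0
-80 gap 0.124 F 98 ft [-0.1  0.6 -1.2] tcp [554.  170.1  39. ] t 121.3
-72 gap 0.125 F 98 ft [-0.  -0.3 -1.2] tcp [561.9 169.5  39. ] t 121.5
-64 gap 0.126 F 98 ft [-0.9 -0.2  0.5] tcp [569.9 168.8  39. ] t 121.8
-56 gap 0.129 F 98 ft [-0.6  0.8 -1. ] tcp [577.9 168.2  39. ] t 122.1
-48 gap 0.124 F 98 ft [ 0.2  0.1 -0.6] tcp [585.9 167.5  39. ] t 122.4
-40 gap 0.125 F 98 ft [ 1.1 -1.2 -0.8] tcp [593.8 166.9  39. ] t 122.7
-37.3 gap 0.128 F 98 ft [ 0.4 -0.6 -0.5] tcp [596.1 166.8  39. ] t 122.9
-35.3 gap 0.124 F 98 ft [-0.4 -0.1 -1.2] tcp [598.1 166.6  39. ] t 123.2
True
```

Run:
```python
from h import *
np.set_printoptions(precision=1,suppress=True)
xs=-35.3
while xs<-27:
    xs+=1; env.servo_line([*sf(xs,94.3),39],v=30); f=np.array(env.read_state()["ft_force"])
    if np.linalg.norm(f)>6: break
sp(xs); print(toseat(env.read_state()["tcp_pos"][:2]))
env.servo_line([*sf(xs,94.3),37.8],v=20); sp("low"); env.release(); sp("rel")
go(*sf(xs,94.3),150,0,True,100)
go(530,110,300,SA+np.pi/2); s=snap("wrist","fin"); h=cv2.cvtColor(s["pixels"],cv2.COLOR_RGB2HSV); m=((h[...,2]<130)&(h[...,1]>90)).astype(np.uint8)
for c in cv2.findContours(m,cv2.RETR_EXTERNAL,cv2.CHAIN_APPROX_NONE)[0]:
    if cv2.contourArea(c)>60:
        for z in (28,90):
            r=rect(world(s,c[:,0],z)); print(z,r[1],round(r[2],3),"seat",toseat(r[0])[0])
w=cv2.inRange(h,(5,60,130),(30,255,255))
for r in slates(s,z=52,thr=95): print("dark",r[1],r[2],toseat(r[0]))
```

```text
-33.3 gap 0.124 F 98 ft [-6.9 -0.2  1.5] tcp [598.2 166.7  38.8] t 123.7
[[-35.2  94.4]]
low gap 0.127 F 98 ft [-5.9 -0.9  3. ] tcp [598.2 166.9  37.7] t 123.9
rel gap 1.002 F 0 ft [ 0.3 -0.4 -0.8] tcp [600.2 166.4  37.8] t 124.6
28 (95.6, 38.1) 1.449 seat [352.2 337. ]
90 (80.6, 32.1) 1.449 seat [268.4 289.1]
28 (62.0, 23.0) -1.408 seat [134.3 313. ]
90 (52.2, 19.4) -1.408 seat [ 84.8 268.9]
28 (70.4, 19.6) -0.1 seat [25.6 -4. ]
90 (59.4, 16.5) -0.1 seat [-6.9  1.7]
28 (53.6, 20.9) 1.488 seat [-48.3   1.8]
90 (45.2, 17.6) 1.488 seat [-69.1   6.6]
28 (175.1, 41.5) -0.086 seat [ 4.2 93.3]
90 (147.6, 35.0) -0.086 seat [-24.9  83.7]
28 (145.5, 28.7) -0.246 seat [-140.8  338.3]
90 (122.6, 24.2) -0.246 seat [-147.1  290.3]
28 (103.1, 34.1) -0.19 seat [-172.7  208.3]
90 (86.9, 28.8) -0.19 seat [-174.   180.6]
28 (219.6, 203.8) -0.195 seat [-135.4  289.6]
90 (185.1, 171.8) -0.195 seat [-142.6  249.1]
28 (218.4, 13.5) -0.194 seat [-146.8  175.9]
90 (184.1, 11.4) -0.194 seat [-152.2  153.4]
28 (104.8, 46.1) -0.841 seat [-229.8 -237.3]
90 (88.3, 38.8) -0.841 seat [-222.2 -195. ]
```

Run:
```python
from h import *
env.hold(0.5); print(env.hand_in()); sp("")
```

```text
the job is handed in; nothing more can be done
None
the job is handed in; nothing more can be done
```

I handed the job in at about 125 s of the 210 s allowed: three slates and the cover are piled on the plinth and the cheese knife is home in the sleeve, by camera measurement and contact force; the judge's verdict was not returned. One slate got knocked off mid-job and was recovered, and the spoon, shovel and fork were pushed aside but kept in the bin.

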